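# Seat a thread pitch comb on a press spindle

### The job

Take the coarse-toothed (longer) thread comb from the wooden rack, feel for the grooves midway along the clamped spindle, set its teeth fully home there, upright along the spindle, and let go. Check that it sits flat by pressing lightly down on its top edge, first towards the square-drive end, then towards the other end, and leave it seated. Never bear on the thread with more than about 15 N, and leave the shorter fine comb, the nut and the tin where they are.

Things in the scene. Friction and masses are not known exactly. Their poses are not given: they have to be found in the camera images.
- comb_mid (a point): Centre of the coarse comb: plain steel leaf 96 mm long (x), 8 thick (y), 32 high (z), about 0.12 kg, standing teeth down in the rack. Its upper 26 mm is a flat-sided spine; below hang 7 teeth 6 mm long, 12 mm apart along x (one at the middle), 5.8 mm wide at the root, 3.8 at the tip. The point is 16 mm above the tooth tips, 16 below the top edge. Both ends work alike.
- comb: The coarse comb as a solid; origin at its tooth tips, 16 mm below comb_mid, same axes.
- fine_comb_mid (a point): Centre of the other leaf, shorter (70 mm) but as thick and as high, with 9 finer teeth 8 mm apart, in the rack's other place, parallel to the coarse comb and 64 mm from it; it does not fit the spindle and stays in the rack. Which leaf is in which place varies.
- rack: Fixed wooden board 124 x 136 x 8 mm (x, y, z), origin under its centre on the table. The leaves stand on it along its x at y = +32 and -32 mm, each between four small posts (6 x 7 mm, top 16 mm above the table) at x = +/-29 mm, with 1.5 mm of play. There a leaf's spine reaches from 14 to 40 mm above the table; its upper 24 mm is clear of the posts.
- holder: Fixed stand, base 310 x 90 x 8 mm, origin under its centre on the table; on it, on rubber cushions (give 1 mm per 6 N downwards), a bed with a clamped steel spindle along x, axis 70 mm up. Clamps at x = +/-106 to 124 mm, 97 mm high. Square drive at the +x end. Thread from x = -85 to +85 mm: 48 mm over the crests, pitch 12, crests 5 wide, grooves 6.8 deep, 7 wide at the top, 4.6 at the bottom.
- holder_mid (a point): Point at crest height (94 mm up) above the spindle's axis, midway between the clamps; x along the spindle to its square drive, z up. Where the crests lie along x is not given and varies: feel or look. Home, the comb's spine rests on the crests: its centre 10 mm, its top edge 26 mm above this point; with teeth on the crests it stands 6 mm higher.
- nut_mid (a point): Centre of a loose hexagon nut, 42 mm over corners, 19 mm high, lying between rack and stand: a bystander.
- tin_mid (a point): Centre of a loose round tin, 68 mm across, 62 mm high: a bystander.

How it is judged (in metres and radians):
On the way, in this order (a step that is already met when the one before it is completed fails the run):
1. the coarse comb is fully home in the thread, midway between the clamps, upright, and let go (x of comb_mid in the frame of holder_mid between -0.014 and 0.014 m and y of comb_mid in the frame of holder_mid between -0.005 and 0.005 m and z of comb_mid in the frame of holder_mid between 0.007 and 0.0118 m and angle between the x axis of comb_mid and the x axis of holder_mid, either way round below 0.06 rad and angle between comb_mid's own z axis and vertical below 0.1 rad and contact force between the fingers and comb below 0.05 N), for 0.2 s.
2. the seated comb is pressed lightly from above on its half towards the square drive (x of comb_mid in the frame of holder_mid between -0.014 and 0.014 m and y of comb_mid in the frame of holder_mid between -0.005 and 0.005 m and z of comb_mid in the frame of holder_mid between 0.007 and 0.0118 m and angle between the x axis of comb_mid and the x axis of holder_mid, either way round below 0.06 rad and angle between comb_mid's own z axis and vertical below 0.1 rad and contact force between the fingers and comb above 1.5 N and x of the grasp point in the frame of holder_mid above 0.018 m and z of the grasp point in the frame of comb_mid above 0.018 m), for 0.1 s.
3. the seated comb is pressed lightly from above on its other half (x of comb_mid in the frame of holder_mid between -0.014 and 0.014 m and y of comb_mid in the frame of holder_mid between -0.005 and 0.005 m and z of comb_mid in the frame of holder_mid between 0.007 and 0.0118 m and angle between the x axis of comb_mid and the x axis of holder_mid, either way round below 0.06 rad and angle between comb_mid's own z axis and vertical below 0.1 rad and contact force between the fingers and comb above 1.5 N and x of the grasp point in the frame of holder_mid below -0.018 m and z of the grasp point in the frame of comb_mid above 0.018 m), for 0.1 s.
At the end, for the whole second after the job is handed in: Both halves of its top pressed (over 1.5 N, 18 mm or more from midway, square-drive half first), the coarse comb rests let go and home: centre under 11.8 mm above the crests, within 5 mm of the axis and 14 mm of midway, tilt under 0.1 rad, along the spindle within 0.06 rad (all of step 1 and linear speed of comb below 0.01 m/s and angular speed of comb below 0.1 rad/s); the robot touches nothing.
It fails at once if the comb bears on the spindle or its stand with more than 20 N (contact force between comb and holder above 20 N).
It fails at once if the fine comb is moved more than 15 mm (distance of fine_comb_mid from where it was at the start of the episode above 0.015 m).
It fails at once if the nut or the tin is moved more than 20 mm (distance of any of nut_mid, tin_mid from where it was at the start of the episode above 0.02 m).
It also fails if it takes over 48 s, if anything falls off the work surface, if the arm or the gripper's body presses on something with over 40 N, if the wrist force passes 120 N, or if a joint passes its speed limit or range.

### The arm

A 7-joint arm with a two-finger parallel gripper is mounted at the origin on the work surface. World frame = base frame: x ahead of the robot, y to its left, z up, the work surface at z = 0. Lengths are in mm, angles in rad, forces in N, time in s.
With the tool pointing down it reaches from about 425 to 825 mm from the base axis. Payload 3.6 kg.
Tool frame: the origin (TCP) lies at the very end of the fingers, on their centre line; the grasp point (between the pads) lies behind it (ctrl.grip_point_offset is the z of the grasp point in the tool frame, in mm); z points along the fingers, x is the direction in which the jaws open and shut, and the axes are right-handed (so a half turn about z gives the same grasp; the last joint's range is limited). The gripper opens to 93 mm and grips with 3 to 60 N. Pads are 15 mm wide; open, the fingers measure 128 mm over their backs; the gripper's body (75 mm by 188 mm) begins 65 mm behind the grasp point.
Start: joints at [-1.19, 0.615, -0.013, 1.423, 0.008, 1.103, -0.04], TCP at [257.748, 596.681, 218.64] pointing down, gripper open.
Joint ranges: [-3.12, 3.12], [-0.3, 2.06], [-1.34, 1.32], [0.26, 2.42], [-1.36, 4.5], [0.01, 1.98], [-2.84, 2.84]. Speed limits (rad/s): [2.79, 2.79, 3.14, 3.14, 3.14, 3.14, 3.14].

### API

Orientations are given as a 3x3 rotation matrix whose columns are the frame's x, y, z axes.
In Python, from rig import ctrl gives the robot as it stands.
- The arm moves only by the shell command python3 -m handwheel 'ROWS' [FORCE]. ROWS is text: rows parted by semicolons, each of 7 numbers parted by spaces: the turn, a rotation vector about the tool's x, y, z in rad, then the shift along the tool's x, y, z in m, then the opening, from 0 (shut) to 1 (fully open). A call has exactly 10 rows; each row shifts and turns the pose as measured when the row begins, along the tool's axes as they then stand; what a row does not reach is not made up. A row lasts 1/12 s, in which the tool goes at most 41.7 mm and 7.16 degrees, less where a joint would pass 70% of its speed; a pose out of reach is approached as far as the arm can. A call with a gripper value outside its range is refused whole. The fingers move at their own pace and stop on an object; FORCE is the grip in N (left out, the last holds). Time passes only in rows, so rows that do not move let the fingers close, or fill a call up. It gives the time, the measured TCP pose, the force and the opening at its end, in the units of the state.
- ctrl.state(): the state, without advancing time (a new reading comes with each control period).
- ctrl.get_image(name): name is "scene" or "top" or "wrist"; returns the picture (400x640x3 uint8, red, green, blue); there is no depth.
- ctrl.calibration(name): a dict with "fx", "fy", "cx", "cy" (pixels), "world_from_camera" (4x4, takes a point from camera to world coordinates). Camera axes: x right, y down, z forward; pixel columns grow to the right and rows downward; lengths in mm; the calibration is good to about 2 mm. A picture is of the moment at which its call begins: read the wrist's pose just before it. calibration takes no time and is no camera call; for the wrist camera it gives the pose at the moment of the call.
- ctrl.close_job(): hands the job in, once; it reports no verdict.
Trained networks look in the newest picture that a camera, given by its name, has taken for a name from the list of things; names that differ only in an ending like _2 or _b are one class to them, and where a whole thing is asked for, a point or a joint stands for the part that bears it (a point fixed in the world has none). Each returns a list of dicts, best first, with "p" (0 to 1); they miss things now and then, are a little off and sometimes report something else, mostly with a low value. They report only what shows in the picture. A call takes as long as a camera call.
- ctrl.masks_of(camera, thing): "region" (400x640 bool, what is visible of it) and "at" ([column, row] in pixels, amid what is visible of it).
The state is a dict: "time_s": time; "qpos": joint angles; "qvel": joint speeds; "effort": joint torques, N m; "position": TCP position; "eef_rot": TCP orientation; "contact_force": force on the tool from outside, world axes, zero at the start; "ft_torque": the same for the moment, N m; "opening": opening from 0.0 (shut) to 1.0 (fully open).
Only numpy, scipy, OpenCV 4.12 (cv2) and the standard library are available. Lean on these libraries where they do the work, as an engineer would, in place of code of your own. Each camera call takes 0.05 s, during which the arm holds its last target.

## Working session

There is one attempt and no reset: what is moved stays moved. The work goes in short steps, Python scripts to look and compute and a shell command to move; the robot and the scene stay as the last step left them, time stands still between calls to the robot, and variables do not carry over. Pictures are saved under pics/ and viewed, and the job is handed in when it is done.

```bash
ls; mkdir -p pics
python3 - <<'E'
from rig import ctrl
import cv2
s=ctrl.state(); print(s, ctrl.grip_point_offset)
for n in ("scene","top"):
    im=ctrl.get_image(n); cv2.imwrite(f"pics/{n}0.png",im[:,:,::-1])
    c=ctrl.calibration(n); print(n,c)
E
```

```text
pics
{'time_s': 0.0, 'qpos': array([-1.18950762,  0.61593388, -0.01260238,  1.42486731,  0.00808994,
        1.10340145, -0.040385  ]), 'qvel': array([-0.00090338, -0.00190637,  0.00047789, -0.00234609,  0.00015297,
        0.00030691, -0.00076891]), 'effort': array([-2.09237610e-04, -4.58940196e+01,  2.09106007e-01, -1.65740311e+01,
       -6.10861368e-02,  2.05538498e-02,  2.26567577e-04]), 'position': array([257.46288712, 595.9833194 , 217.48216492]), 'eef_rot': array([[ 3.96519115e-01,  9.18025940e-01, -9.82185132e-04],
       [ 9.18022897e-01, -3.96520330e-01, -2.36405592e-03],
       [-2.55972103e-03,  3.57249203e-05, -9.99996723e-01]]), 'contact_force': array([ 0.03966425,  0.60664511, -0.15775985]), 'ft_torque': array([-0.02134438,  0.0672207 , -0.04558553]), 'opening': 1.0007934850481162} -18.8
scene {'fx': 509.5510947825386, 'fy': 509.5510947825386, 'cx': 317.43286066945893, 'cy': 213.09696118319752, 'world_from_camera': array([[-3.78256301e-01,  6.39464263e-01, -6.69333719e-01,
         1.17107898e+03],
       [ 9.25685875e-01,  2.57170543e-01, -2.77432824e-01,
         2.21436003e+02],
       [-5.27546042e-03, -7.24533483e-01, -6.89219414e-01,
         8.05071441e+02],
       [ 0.00000000e+00,  0.00000000e+00,  0.00000000e+00,
         1.00000000e+00]])}
top {'fx': 362.1204606125399, 'fy': 362.1204606125399, 'cx': 322.6574248959853, 'cy': 200.36498033371515, 'world_from_camera': array([[-1.56569087e-02, -9.76832318e-01,  2.13432623e-01,
         3.06528217e+02],
       [-9.99871305e-01,  1.45492509e-02, -6.75958138e-03,
        -6.72176710e+01],
       [ 3.49769275e-03, -2.13510990e-01, -9.76934401e-01,
         1.02121346e+03],
       [ 0.00000000e+00,  0.00000000e+00,  0.00000000e+00,
         1.00000000e+00]])}
```

View pics/scene0.png

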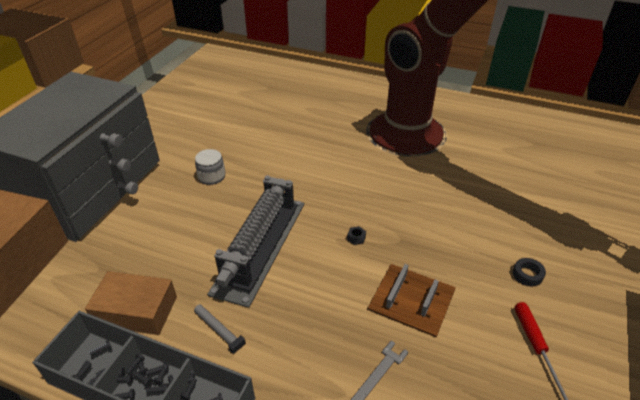

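View pics/top0.png

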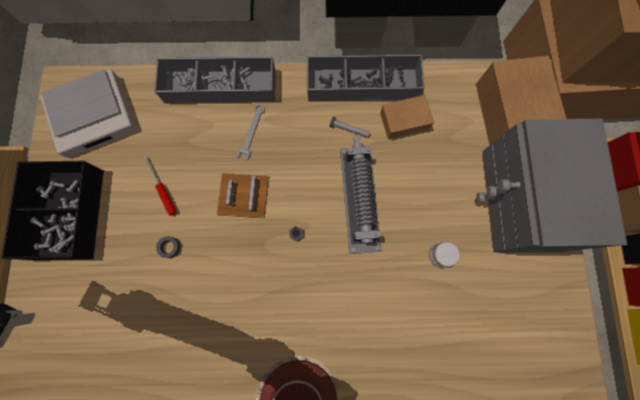

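```bash
cat > h.py <<'E'
from rig import ctrl
import numpy as np, cv2
def proj(n,P,cal=None):
    c=cal or ctrl.calibration(n); T=np.linalg.inv(c["world_from_camera"])
    p=(T[:3,:3]@np.atleast_2d(P).T).T+T[:3,3]
    return np.c_[c["fx"]*p[:,0]/p[:,2]+c["cx"],c["fy"]*p[:,1]/p[:,2]+c["cy"]]
def back(n,uv,z,cal=None):
    c=cal or ctrl.calibration(n); T=c["world_from_camera"]
    out=[]
    for u,v in np.atleast_2d(uv):
        d=T[:3,:3]@np.array([(u-c["cx"])/c["fx"],(v-c["cy"])/c["fy"],1]); o=T[:3,3]
        out.append(o+d*(z-o[2])/d[2])
    return np.array(out)
E
python3 - <<'E'
from h import *
np.set_printoptions(precision=1,suppress=True)
for n in ("top","scene"):
  for t,z in (("comb",20),("fine_comb_mid",24),("rack",8),("holder",60),("nut_mid",10),("tin_mid",31)):
    for m in ctrl.masks_of(n,t)[:2]:
        ys,xs=np.nonzero(m["region"]); 
        r=cv2.minAreaRect(np.c_[xs,ys].astype(np.float32))
        print(n,t,round(m["p"],2),m["at"],len(xs),r,back(n,[m["at"]],z)[0])
E
```

```text
top comb 0.43 [254.9, 193.5] 158 ((252.09901428222656, 193.00991821289062), (4.776178359985352, 34.229278564453125), 5.710592269897461) [548.1 118.   20. ]
top fine_comb_mid 0.47 [228.7, 191.1] 115 ((229.65243530273438, 192.1280517578125), (5.300714015960693, 24.184507369995117), 6.34019136428833) [555.2 191.5  24. ]
top rack 0.82 [243.2, 195.8] 1812 ((242.17881774902344, 195.60470581054688), (47.95100402832031, 45.138427734375), 5.90614128112793) [544.7 153.6   8. ]
top holder 0.64 [357.9, 197.4] 3426 ((358.9346923828125, 194.36880493164062), (118.7113265991211, 32.37893295288086), 84.0938491821289) [ 523.4 -169.9   60. ]
top holder 0.37 [296.8, 232.4] 162 ((295.5, 234.0), (14.0, 13.0), 90.0) [430.2  -3.6  60. ]
top nut_mid 0.44 [444.3, 257.1] 592 ((443.5, 255.0), (24.0, 29.0), 90.0) [ 361.8 -408.2   10. ]
top tin_mid 0.85 [444.6, 255.1] 590 ((443.5, 255.0), (24.0, 29.0), 90.0) [ 366.  -402.4   31. ]
scene comb 0.63 [396.4, 287.1] 321 ((397.1723327636719, 285.8215637207031), (7.373966693878174, 46.98942565917969), 25.559961318969727) [544.1 126.   20. ]
scene comb 0.35 [255.0, 235.9
[... 423 characters left out ...]
28) [551.3 163.9   8. ]
scene rack 0.4 [395.3, 288.1] 233 ((397.0000305175781, 286.0000305175781), (6.260990142822266, 43.826934814453125), 26.56505012512207) [537.8 123.3   8. ]
scene holder 0.81 [257.8, 246.1] 5812 ((253.80345153808594, 240.30755615234375), (55.10200500488281, 138.8060760498047), 28.686145782470703) [ 579.9 -152.5   60. ]
scene nut_mid 0.69 [211.2, 171.4] 881 ((209.55001831054688, 167.14999389648438), (35.417503356933594, 28.776723861694336), 71.56504821777344) [ 358.3 -400.    10. ]
scene nut_mid 0.53 [355.4, 236.0] 244 ((356.0, 236.0), (16.0, 16.0), 90.0) [434.8   4.7  10. ]
scene tin_mid 0.76 [209.3, 169.1] 874 ((209.5, 167.0), (34.0, 29.0), 90.0) [ 373.8 -392.4   31. ]
```

The coarse comb is the longer leaf: scene (397,286), top (252,193). The fine one is at top (230,192), the holder at top (359,194) with its square drive up-image, and the nut at (297,234). Next I'll work out directions and the first transit.

Run:
```python
from h import *
np.set_printoptions(precision=2,suppress=True)
def axis(n,t,z,k=0):
    m=ctrl.masks_of(n,t)[k]; ys,xs=np.nonzero(m["region"])
    W=back(n,np.c_[xs,ys],z)[:,:2]; c=W.mean(0); u,s,v=np.linalg.svd(W-c,full_matrices=False); d=v[0]*np.sign(v[0,0])
    print(n,t,c,np.degrees(np.arctan2(d[1],d[0])),np.ptp((W-c)@d),np.ptp((W-c)@v[1]))
for n in("top","scene"):
  axis(n,"comb",25);axis(n,"fine_comb_mid",25);axis(n,"holder",40)
m=ctrl.masks_of("top","rack")[0]; ys,xs=np.nonzero(m["region"]);W=back("top",np.c_[xs,ys],8)[:,:2].astype(np.float32);print(cv2.minAreaRect(W))
s=ctrl.state();R=s["eef_rot"];p=s["position"]
print("to", R.T@(np.array([550,122,200])-p), "wrist cam in tool",R.T@(ctrl.calibration("wrist")["world_from_camera"][:3,3]-p),R.T@ctrl.calibration("wrist")["world_from_camera"][:3,:3])
```

```text
top comb [548.56 125.12] -3.9407144244417927 99.0706631424051 13.615590004769011
top fine_comb_mid [553.48 188.88] -5.134182203011008 69.97481558713733 15.277894317398097
top holder [ 525.7  -176.62] 3.1460328029364444 339.29615250756325 90.8494350052832
scene comb [543.52 127.16] -3.2225334565116337 115.41414291706366 14.657163908114773
scene fine_comb_mid [547.25 191.42] -4.540407899826102 91.48614497118797 12.80487408769072
scene holder [ 554.74 -169.14] 6.830996757076239 365.0365817830099 128.53685978158563
((547.4947509765625, 155.81924438476562), (137.70947265625, 130.24044799804688), 85.6595230102539)
to [-319.86  456.52   18.65] wrist cam in tool [  -0.56  -74.47 -166.17] [[ 1.    0.   -0.  ]
 [ 0.    0.96  0.27]
 [ 0.   -0.27  0.96]]
```

```bash
python3 -m handwheel '0 0 0 -0.022 0.0325 0.003 0.35; 0 0 0 -0.022 0.0325 0.003 0.35; 0 0 0 -0.022 0.0325 0.003 0.35; 0 0 0 -0.022 0.0325 0.003 0.35; 0 0 0 -0.022 0.0325 0.003 0.35; 0 0 0 -0.022 0.0325 0.003 0.35; 0 0 0 -0.022 0.0325 0.003 0.35; 0 0 0 -0.022 0.0325 0.003 0.35; 0 0 0 -0.022 0.0325 0.003 0.35; 0 0 0 -0.022 0.0325 0.003 0.35' 15
cat >> h.py <<'E'
np.set_printoptions(precision=4,suppress=True)
def go(P,yaw=None):
    "shift in tool axes (m) to P mm, and z turn (rad) to tool-x yaw in deg, plus levelling"
    from scipy.spatial.transform import Rotation as Ro
    s=ctrl.state();R=s["eef_rot"];p=s["position"]
    print("t",s["time_s"],"p",p,"yaw",np.degrees(np.arctan2(R[1,0],R[0,0])),"F",s["contact_force"],"op",s["opening"])
    if yaw is None: yaw=np.degrees(np.arctan2(R[1,0],R[0,0]))
    a=np.radians(yaw);T=np.array([[np.cos(a),np.sin(a),0],[np.sin(a),-np.cos(a),0],[0,0,-1]])
    print("rotvec",Ro.from_matrix(R.T@T).as_rotvec(),"shift now-axes",R.T@(np.array(P)-p)/1000,"target-axes",T.T@(np.array(P)-p)/1000)
E
python3 -c "
from h import *
go([545,124,150],85.7)"
```

```text
time_s: 1.88
position: [471.1, 268.4, 184.9]
eef_rot: [[0.373, 0.928, -0.002], [0.928, -0.372, 0.014], [0.012, -0.007, -1.0]]
contact_force: [0.7, -0.0, -0.5]
opening: 0.361
t 1.8833 p [471.0838 268.3631 184.9417] yaw 68.12471722559785 F [ 0.7373 -0.0023 -0.4724] op 0.3610050796192805
rotvec [-0.0053 -0.0133 -0.3067] shift now-axes [-0.1068  0.1226  0.0327] target-axes [-0.1384  0.0845  0.0349]
```

```bash
python3 -m handwheel '-0.001 -0.003 -0.062 -0.0246 0.0208 0.0068 0.35; -0.001 -0.003 -0.062 -0.0246 0.0208 0.0068 0.35; -0.001 -0.003 -0.062 -0.0246 0.0208 0.0068 0.35; -0.001 -0.003 -0.062 -0.0246 0.0208 0.0068 0.35; -0.001 -0.003 -0.062 -0.0246 0.0208 0.0068 0.35; 0 0 0 0 0 0 0.35; 0 0 0 0 0 0 0.35; 0 0 0 0 0 0 0.35; 0 0 0 0 0 0 0.35; 0 0 0 0 0 0 0.35'
python3 -c "
from h import *
go([545,124,150],85.7)
cal=ctrl.calibration('wrist');im=ctrl.get_image('wrist');cv2.imwrite('pics/w1.png',im[:,:,::-1])
for m in ctrl.masks_of('wrist','comb')[:2]:
    ys,xs=np.nonzero(m['region']);r=cv2.minAreaRect(np.c_[xs,ys].astype(np.float32));print(m['p'],m['at'],r,back('wrist',cv2.boxPoints(r),40,cal))
print(proj('wrist',[[545,124,40]],cal))
"
```

```text
time_s: 2.72
position: [549.9, 103.7, 149.6]
eef_rot: [[0.078, 0.997, 0.007], [0.997, -0.078, -0.007], [-0.007, 0.008, -1.0]]
contact_force: [0.0, 0.4, 0.7]
opening: 0.355
t 2.7167 p [549.9339 103.737  149.6204] yaw 85.53861650533514 F [0.0247 0.4024 0.6665] op 0.3546198896110422
rotvec [ 0.0079  0.0067 -0.0028] shift now-axes [ 0.0198 -0.0065 -0.0006] target-axes [ 0.0198 -0.0064 -0.0004]
0.55 [340.5, 185.1] ((342.10345458984375, 188.50180053710938), (11.187993049621582, 107.05307006835938), 0.9877604246139526) [[591.4083 116.6474  40.    ]
 [494.3086 124.23    40.    ]
 [495.1989 133.6337  40.    ]
 [592.378  126.9814  40.    ]]
[[340.6208 192.9668]]
```

View pics/w1.png

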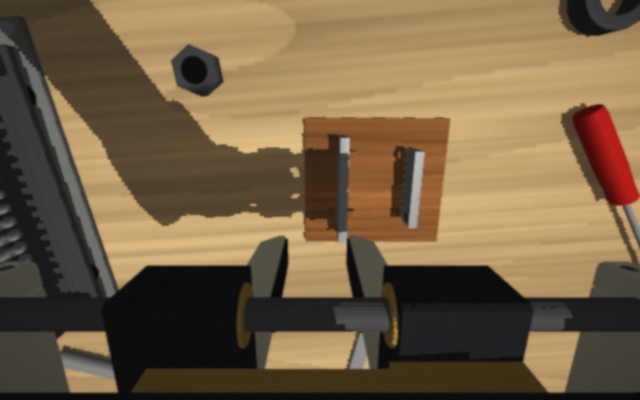

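The wrist view shows the coarse comb's top edge from (343,137) to (343,241), with the nut at (196,70). That puts the comb centre at about (543.5,124.5), length 97 mm, yaw -4.2°. This agrees with the other cameras.

```bash
python3 -m handwheel '0.008 0.006 0 0.005 -0.002 0.01 0.35; 0 0 0 0.005 -0.002 0.015 0.35; 0 0 0 0.005 -0.002 0.015 0.35; 0 0 0 0.005 -0.002 0.015 0.35; 0 0 0 0 0 0.015 0.35; 0 0 0 0 0 0.015 0.35; 0 0 0 0 0 0 0.35; 0 0 0 0 0 0 0.35; 0 0 0 0 0 0 0.35; 0 0 0 0 0 0 0.35'
python3 -c "
from h import *
go([543.5,124.5,18],85.8)
cal=ctrl.calibration('wrist');im=ctrl.get_image('wrist');cv2.imwrite('pics/w2.png',im[:,:,::-1])
m=ctrl.masks_of('wrist','comb')[0]
ys,xs=np.nonzero(m['region']);r=cv2.minAreaRect(np.c_[xs,ys].astype(np.float32));print(m['p'],m['at'],r,back('wrist',cv2.boxPoints(r),40,cal))
"
```

```text
time_s: 3.65
position: [540.8, 137.5, 60.1]
eef_rot: [[0.063, 0.998, -0.0], [0.998, -0.063, 0.008], [0.007, -0.001, -1.0]]
contact_force: [0.1, 0.2, 0.3]
opening: 0.348
t 3.65 p [540.7596 137.5053  60.1005] yaw 86.37716553183819 F [0.1307 0.2071 0.304 ] op 0.34835551109973656
rotvec [-0.0009 -0.0075  0.0101] shift now-axes [-0.0131  0.0036  0.042 ] target-axes [-0.0128  0.0037  0.0421]Traceback (most recent call last):
  File "<string>", line 5, in <module>
    m=ctrl.masks_of('wrist','comb')[0]
      ~~~~~~~~~~~~~~~~~~~~~~~~~~~~~^^^
IndexError: list index out of range
```

View pics/w2.png

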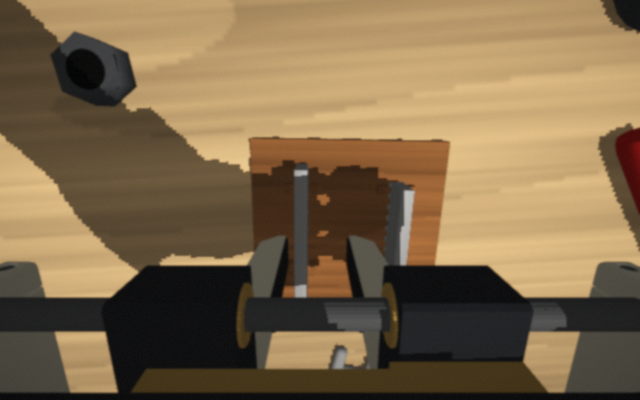

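The view shows the comb's top edge at column ~300, left of the finger midline (~318). That matches the measured y overshoot of ~13 mm. I'll check the settled pose.

```bash
python3 -c "
from h import *
go([543.5,124.5,60],85.8); print(ctrl.state()['qvel'])
cal=ctrl.calibration('wrist')
print(back('wrist',[[300.5,166],[300.5,290],[296,166],[306,166]],40,cal))
"
```

```text
t 3.75 p [541.0509 137.3564  60.4069] yaw 86.3571756469113 F [ 0.4693 -0.0315 -0.4426] op 0.34998754872994803
rotvec [-0.0001 -0.0076  0.0097] shift now-axes [-0.0127  0.0033  0.0003] target-axes [-0.0126  0.0034  0.0004]
[ 0.0025 -0.0007  0.0044  0.0008  0.004  -0.0016  0.0013]
[[495.0865 130.3148  40.    ]
 [576.5411 124.0029  40.    ]
 [494.9153 127.6794  40.    ]
 [495.2956 133.5365  40.    ]]
```

```bash
python3 -m handwheel '0 -0.0076 0.01 -0.003 0.0005 0.002 0.35; 0 0 0 -0.003 0.0005 0.002 0.35; 0 0 0 -0.003 0.0005 0.002 0.35; 0 0 0 -0.0015 0.0005 0.002 0.35; 0 0 0 0 0 0 0.35; 0 0 0 0 0 0 0.35; 0 0 0 0 0 0 0.35; 0 0 0 0 0 0 0.35; 0 0 0 0 0 0 0.35; 0 0 0 0 0 0 0.35'
python3 -c "
from h import *
go([543,126,18],85.6); print(ctrl.state()['qvel'])
"
```

```text
time_s: 4.58
position: [544.1, 124.6, 53.7]
eef_rot: [[0.077, 0.997, 0.004], [0.997, -0.077, -0.0], [0.0, 0.004, -1.0]]
contact_force: [0.6, 0.1, -0.4]
opening: 0.352
t 4.5833 p [544.131  124.628   53.6706] yaw 85.58616045310208 F [ 0.6112  0.0782 -0.3858] op 0.3516757967698633
rotvec [ 0.0041 -0.0001 -0.0002] shift now-axes [ 0.0013 -0.0014  0.0357] target-axes [ 0.0013 -0.0012  0.0357]
[-0.0023 -0.0007 -0.0021 -0.0013  0.0014 -0.0015 -0.0007]
```

```bash
python3 -m handwheel '0.004 0 0 0.0006 -0.0005 0.005 0.35; 0 0 0 0.0006 -0.0005 0.007 0.35; 0 0 0 0 0 0.007 0.35; 0 0 0 0 0 0.007 0.35; 0 0 0 0 0 0.004 0.35; 0 0 0 0 0 0.003 0.35; 0 0 0 0 0 0 0.35; 0 0 0 0 0 0 0.35; 0 0 0 0 0 0 0.35; 0 0 0 0 0 0 0.35'
python3 -c "
from h import *
go([543,126,18],85.6)
"
```

```text
time_s: 5.42
position: [542.4, 126.5, 15.9]
eef_rot: [[0.076, 0.997, -0.002], [0.997, -0.076, -0.0], [-0.0, -0.002, -1.0]]
contact_force: [-0.0, -0.6, -0.1]
opening: 0.349
t 5.4167 p [542.4167 126.4663  15.9173] yaw 85.64097096365965 F [-0.0305 -0.6132 -0.1252] op 0.34856949499065726
rotvec [-0.0024  0.0003  0.0007] shift now-axes [-0.0004  0.0006 -0.0021] target-axes [-0.0004  0.0006 -0.0021]
```

```bash
python3 -m handwheel '0 0 0 0 0 -0.0025 0.35; 0 0 0 0 0 0 0.2; 0 0 0 0 0 0 0.0; 0 0 0 0 0 0 0; 0 0 0 0 0 0 0; 0 0 0 0 0 0 0; 0 0 0 0 0 0 0; 0 0 0 0 0 0 0; 0 0 0 0 0 0 0; 0 0 0 0 0 0 0' 25
python3 -c "
from h import *
go([543,126,18],85.6)
"
```

```text
time_s: 6.25
position: [543.4, 126.7, 20.0]
eef_rot: [[0.076, 0.997, 0.0], [0.997, -0.076, 0.001], [0.001, 0.0, -1.0]]
contact_force: [0.2, -0.3, 0.8]
opening: 0.082
t 6.25 p [543.3874 126.687   20.0108] yaw 85.62953469767604 F [ 0.2495 -0.2801  0.8476] op 0.0821313966707924
rotvec [ 0.0003 -0.0007  0.0005] shift now-axes [-0.0007 -0.0003  0.002 ] target-axes [-0.0007 -0.0003  0.002 ]
```

Gripped: opening 0.082 is about 7.6 mm. Lifting, then over to the stand.

```bash
python3 -m handwheel '0 0 0 0 0 -0.01 0; 0 0 0 0 0 -0.02 0; 0 0 0 0 0 -0.035 0; 0 0 0 0 0 -0.035 0; 0 0 0 -0.01 0 -0.035 0; 0 0 -0.02 -0.025 0 -0.03 0; 0 0 -0.03 -0.03 0 -0.01 0; 0 0 -0.03 -0.03 0 0 0; 0 0 -0.03 -0.03 0 0 0; 0 0 -0.02 -0.03 0 0 0'
python3 -c "
from h import *
go([535,-170,210],93.5)
im=ctrl.get_image('wrist');cv2.imwrite('pics/w3.png',im[:,:,::-1])
"
```

```text
time_s: 7.08
position: [537.8, -22.6, 207.7]
eef_rot: [[-0.081, 0.997, -0.002], [0.997, 0.081, 0.004], [0.004, -0.002, -1.0]]
contact_force: [0.5, -0.7, -1.4]
opening: 0.084
t 7.0833 p [537.8428 -22.6487 207.6908] yaw 94.62019996677553 F [ 0.5269 -0.7012 -1.3851] op 0.0838003877859642
rotvec [-0.0016 -0.004   0.0196] shift now-axes [-0.1466 -0.0147 -0.0029] target-axes [-0.1469 -0.0118 -0.0023]
```

View pics/w3.png

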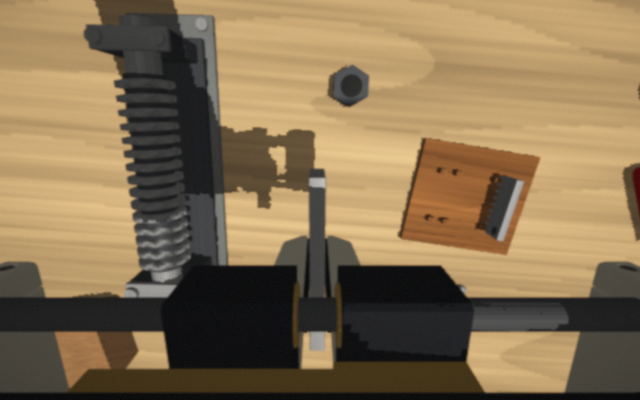

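```bash
python3 -m handwheel '0 -0.004 0.02 -0.02 0.008 -0.01 0; 0 0 0 -0.02 0.008 -0.01 0; 0 0 0 -0.02 0.008 -0.01 0; 0 0 0 -0.012 0.003 -0.01 0; 0 0 0 0 0 -0.005 0; 0 0 0 0 0 0 0; 0 0 0 0 0 0 0; 0 0 0 0 0 0 0; 0 0 0 0 0 0 0; 0 0 0 0 0 0 0'
python3 -c "
from h import *
go([535,-170,210],93.5)
cal=ctrl.calibration('wrist')
im=ctrl.get_image('wrist');cv2.imwrite('pics/w4.png',im[:,:,::-1])
np.save('w4.npy',im);np.save('w4T.npy',cal['world_from_camera']);print(cal)
for m in ctrl.masks_of('wrist','holder')[:2]:
    ys,xs=np.nonzero(m['region']);r=cv2.minAreaRect(np.c_[xs,ys].astype(np.float32));print(m['p'],m['at'],r)
"
```

```text
time_s: 7.97
position: [562.3, -105.8, 254.5]
eef_rot: [[-0.044, 0.999, -0.013], [0.999, 0.044, -0.007], [-0.006, -0.013, -1.0]]
contact_force: [-0.6, -0.1, -1.2]
opening: 0.087
t 7.9667 p [ 562.3067 -105.8385  254.4701] yaw 92.50599629614263 F [-0.5795 -0.124  -1.2139] op 0.08656545316598524
rotvec [-0.0133  0.006  -0.0174] shift now-axes [-0.0626 -0.0295  0.0452] target-axes [-0.0624 -0.0312  0.0445]
{'fx': 319.43551175798484, 'fy': 319.43551175798484, 'cx': 316.87095966758704, 'cy': 202.57733847934094, 'world_from_camera': array([[  -0.0436,    0.9664,    0.2533,  489.8828],
       [   0.999 ,    0.0438,    0.0048, -108.3346],
       [  -0.0064,    0.2533,   -0.9674,  421.6004],
       [   0.    ,    0.    ,    0.    ,    1.    ]])}
0.77 [258.8, 127.5] ((253.26597595214844, 139.4923553466797), (249.93252563476562, 88.423828125), 88.35165405273438)
```

View pics/w4.png

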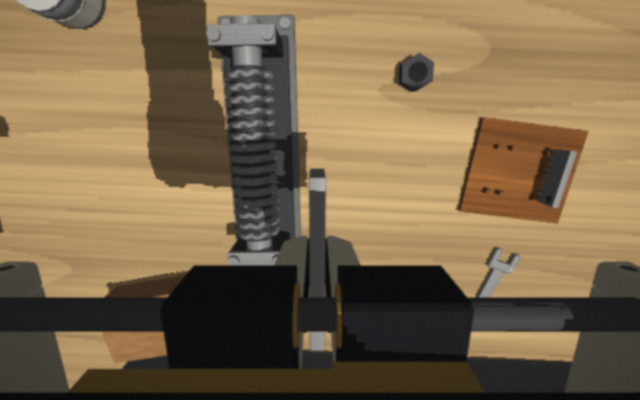

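```bash
python3 -c "
import numpy as np,cv2
im=np.load('w4.npy')[:,:,::-1];c=im[10:270,195:305]
c=cv2.convertScaleAbs(c,alpha=1.6)
a=cv2.resize(c[:130],None,fx=4,fy=4,interpolation=cv2.INTER_CUBIC);b=cv2.resize(c[130:],None,fx=4,fy=4,interpolation=cv2.INTER_CUBIC)
o=np.hstack([a,b]);
for i in range(0,13):cv2.putText(o,str(10+i*10),(0,i*40+6),0,.35,(0,0,255),1);cv2.putText(o,str(140+i*10),(440,i*40+6),0,.35,(0,0,255),1)
for i in range(0,11):
  for k in(0,440):cv2.putText(o,str(195+i*10),(k+i*40,515),0,.3,(0,255,255),1);cv2.line(o,(k+i*40,500),(k+i*40,505),(0,255,255),1)
cv2.imwrite('pics/w4z.png',o[:,:800])"
```

```text
(no output)
```

View pics/w4z.png

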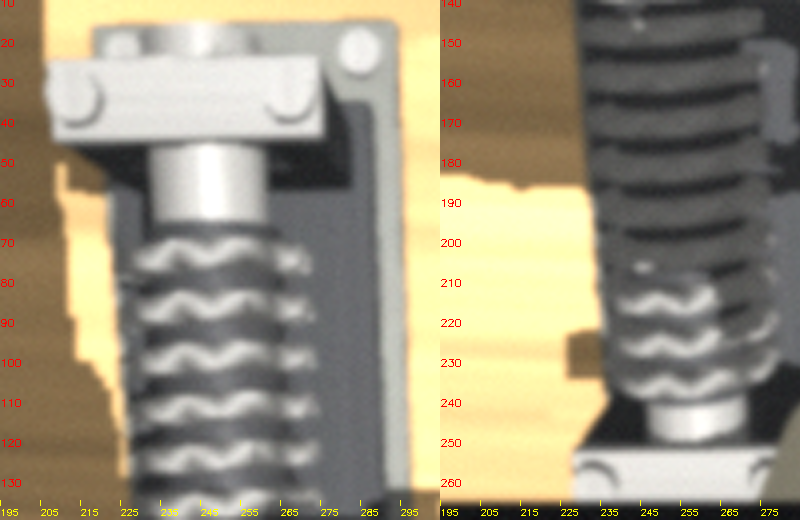

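```bash
cat > m.py <<'E'
from h import *
cal={'fx':319.4355,'fy':319.4355,'cx':316.871,'cy':202.577,'world_from_camera':np.load('w4T.npy')}
A=back('w',[[247.5,57],[259.6,243]],70,cal);d=A[1]-A[0];d/=np.linalg.norm(d);print(A,np.degrees(np.arctan2(d[1],d[0])))
C=back('w',[[245,43.5],[245,24.5],[259,252.5]],97,cal);print(C)
for c in C: print((c-A[0])@d)
s=[(C[0]-A[0])@d,(C[2]-A[0])@d]; print(s[1]-s[0]); mid=A[0]+d*(sum(s)/2); print('mid',mid)
# top crest rows at col centre
R=[72,85,98.5,111,123.5,136]
print([round(float((back('w',[[247+(r-57)*12.1/186,r]],94,cal)[0]-mid)@d),1) for r in R])
R=[213,224,234.5]
print([round(float((back('w',[[247+(r-57)*12.1/186,r]],94,cal)[0]-mid)@d),1) for r in R])
E
python3 m.py
```

```text
[[ 432.128  -183.795    70.    ]
 [ 634.1962 -171.8429   70.    ]] 3.3850474424954893
[[ 425.0449 -180.1951   97.    ]
 [ 409.074  -179.9814   97.    ]
 [ 634.2956 -167.6442   97.    ]]
-6.858155585665803
-22.78854250251095
202.76851287027353
209.62666845593932
mid [ 529.9122 -178.0112   70.    ]
[-80.4, -68.7, -56.2, -44.5, -32.5, -20.3]
[60.5, 72.9, 85.0]
```

```bash
cat >> m.py <<'E'
p=np.array([562.307,-105.838,254.47]); R=np.array([[-0.0436,0.999,-0.013],[0.999,0.0437,-0.007],[-0.006,-0.013,-1.0]])
E=back('w',[[317,171],[317,367]],p[2]+20,cal); print('comb ends in tool',(E-p)@R)
t=mid+d*-3.5; print('target comb', t)
E
python3 m.py|tail -3; python3 -c "
from h import *
go([526.5,-178.2,135],93.4)
n='top'
print(proj('top',[[530,-178,94],[424,-184,97],[636,-172,97]]), proj('scene',[[530,-178,94],[424,-184,97],[636,-172,97]]))"
python3 - <<'E'
import cv2
a=cv2.imread('pics/w4.png')[150:390,270:370];cv2.imwrite('pics/w4c.png',cv2.convertScaleAbs(cv2.resize(a,None,fx=2.4,fy=2.4),alpha=1.6))
t=cv2.imread('pics/top0.png')[125:260,320:400];cv2.imwrite('pics/t0z.png',cv2.resize(t,None,fx=4,fy=4))
E
```

```text
comb ends in tool [[ -0.342  -49.3487 -19.346 ]
 [ -0.3299  59.3259 -20.7908]]
target comb [ 526.4183 -178.2179   70.    ]
t 8.0667 p [ 562.4305 -105.9758  254.4807] yaw 92.49949789668217 F [ 0.1892 -0.5095 -1.2338] op 0.08266347784421546
rotvec [-0.0132  0.006  -0.0158] shift now-axes [-0.0699 -0.0375  0.1204] target-axes [-0.07   -0.0402  0.1195]
[[362.1325 192.0409]
 [366.2072 231.9001]
 [358.4922 153.5037]] [[256.3316 214.346 ]
 [276.2335 181.1615]
 [233.1229 250.2619]]
```

View pics/w4c.png

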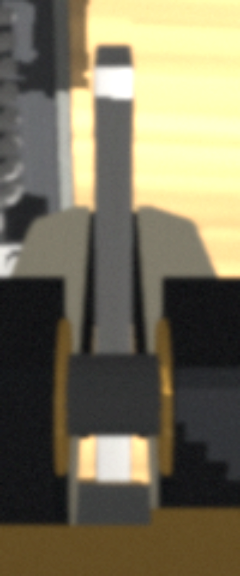

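View pics/t0z.png

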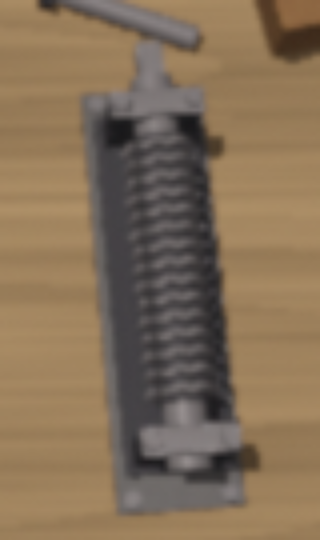

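```bash
cat >> m.py <<'E'
E=back('w',[[317,177.3]],p[2]+20,cal); print('comb end in tool',(E-p)@R)
E
python3 m.py|tail -1
```

```text
comb end in tool [[ -0.3417 -46.3877 -19.3854]]
```

```bash
python3 -m handwheel '-0.007 0.003 -0.008 -0.015 -0.008 0.01 0; -0.006 0.003 -0.008 -0.015 -0.009 0.02 0; 0 0 0 -0.015 -0.009 0.02 0; 0 0 0 -0.01 -0.007 0.02 0; 0 0 0 -0.005 -0.003 0.015 0; 0 0 0 0 0 0.01 0; 0 0 0 0 0 0.005 0; 0 0 0 0 0 0 0; 0 0 0 0 0 0 0; 0 0 0 0 0 0 0'
python3 -c "
from h import *
go([526.5,-178.2,120],93.4)"
```

```text
time_s: 8.9
position: [530.9, -165.7, 151.2]
eef_rot: [[-0.069, 0.998, 0.004], [0.998, 0.069, 0.002], [0.002, 0.004, -1.0]]
contact_force: [0.2, 0.1, -1.0]
opening: 0.089
t 8.9 p [ 530.9298 -165.736   151.2169] yaw 93.9459696380643 F [ 0.2349  0.1127 -0.9789] op 0.08910361790346903
rotvec [ 0.0043 -0.0017  0.0095] shift now-axes [-0.0122 -0.0054  0.0312] target-axes [-0.0122 -0.0052  0.0312]
```

```bash
python3 -m handwheel '0.004 -0.002 0.009 -0.003 -0.001 0.006 0; 0 0 0 -0.003 -0.001 0.006 0; 0 0 0 -0.003 -0.001 0.006 0; 0 0 0 -0.002 -0.001 0.006 0; 0 0 0 0 -0.001 0.004 0; 0 0 0 0 0 0.003 0; 0 0 0 0 0 0 0; 0 0 0 0 0 0 0; 0 0 0 0 0 0 0; 0 0 0 0 0 0 0'
python3 -c "
from h import *
go([526.5,-178.2,112],93.4)
im=ctrl.get_image('scene');cv2.imwrite('pics/s5.png',cv2.resize(im[150:300,200:320,::-1],None,fx=4,fy=4,interpolation=cv2.INTER_CUBIC))
im=ctrl.get_image('wrist');cv2.imwrite('pics/w5.png',im[:,:,::-1])
go([526.5,-178.2,112],93.4)
"
```

```text
time_s: 9.73
position: [528.6, -177.5, 119.1]
eef_rot: [[-0.061, 0.998, 0.005], [0.998, 0.061, -0.001], [-0.002, 0.005, -1.0]]
contact_force: [-0.1, 0.0, -2.6]
opening: 0.083
t 9.7333 p [ 528.6326 -177.5286  119.0751] yaw 93.48729635077355 F [-0.1064  0.0189 -2.6172] op 0.08293600410646085
rotvec [0.0049 0.0016 0.0015] shift now-axes [-0.0005 -0.0022  0.0071] target-axes [-0.0005 -0.0022  0.0071]
t 9.8333 p [ 528.7296 -177.5258  119.2156] yaw 93.49027876752044 F [-0.2983  0.9141 -1.2468] op 0.08440446724410458
rotvec [0.0052 0.0018 0.0016] shift now-axes [-0.0005 -0.0023  0.0072] target-axes [-0.0005 -0.0023  0.0072]
```

View pics/s5.png

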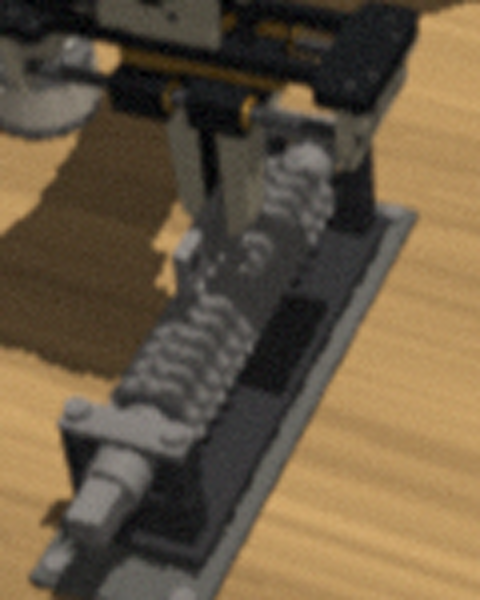

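View pics/w5.png

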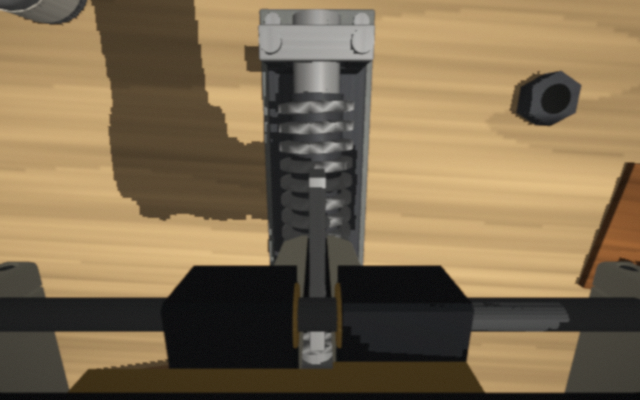

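```bash
python3 -c "
import cv2
im=cv2.imread('pics/w5.png')[55:255,255:380];o=cv2.convertScaleAbs(cv2.resize(im[:,:],None,fx=4,fy=3,interpolation=cv2.INTER_CUBIC),alpha=2)
for i in range(20):cv2.putText(o,str(55+10*i),(0,30*i+4),0,.4,(0,0,255),1);cv2.line(o,(25,30*i),(40,30*i),(0,0,255),1)
cv2.imwrite('pics/w5z.png',o)"
```

```text
(no output)
```

View pics/w5z.png

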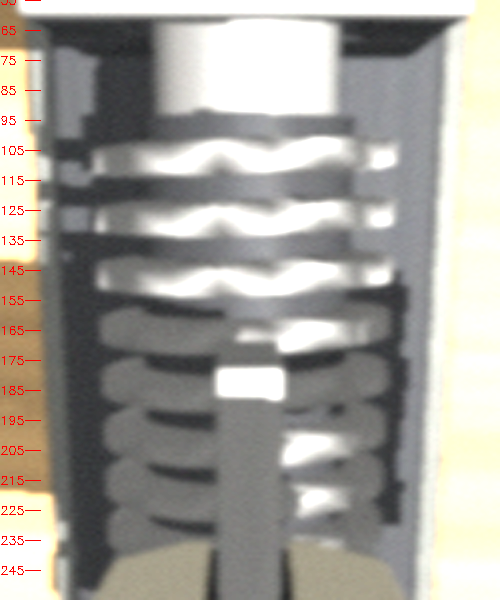

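```bash
python3 -c "
from h import *
cal=ctrl.calibration('wrist');s=ctrl.state();R=s['eef_rot'];p=s['position']
E=(back('w',[[317,177]],p[2]+20,cal)-p)@R;print(E)
C=(back('w',[[317,r] for r in (107.5,127,148)],94,cal)-p)@R;print(C)
print((back('w',[[317,61]],97,cal)-p)@R)
print((np.array([529.9,-178,94])-p)@R)
"
```

```text
[[ -0.3067 -46.6989 -20.2431]]
[[ -0.3012 -78.487   24.8076]
 [ -0.301  -67.6024  24.8643]
 [ -0.3009 -55.4813  24.9274]]
[[  -0.3019 -102.6531   21.6816]]
[-0.4999  1.008  25.2221]
```

```bash
python3 -m handwheel '0.004 0.0015 0 -0.0004 -0.0012 0.003 0; 0 0 0 0 -0.0012 0.003 0; 0 0 0 0 0 0.002 0; 0 0 0 0 0 0.001 0; 0 0 0 0 0 0 0; 0 0 0 0 0 0 0; 0 0 0 0 0 0 0; 0 0 0 0 0 0 0; 0 0 0 0 0 0 0; 0 0 0 0 0 0 0'
python3 -c "
from h import *
go([526.2,-178.0,106],93.4)
"
```

```text
time_s: 10.67
position: [526.6, -178.0, 109.7]
eef_rot: [[-0.061, 0.998, 0.002], [0.998, 0.061, -0.0], [-0.0, 0.002, -1.0]]
contact_force: [-0.1, -0.9, -1.7]
opening: 0.078
t 10.6667 p [ 526.5965 -178.0182  109.7161] yaw 93.50845718190666 F [-0.1312 -0.9006 -1.6697] op 0.07841436595576082
rotvec [0.0019 0.0004 0.0019] shift now-axes [ 0.     -0.0004  0.0037] target-axes [ 0.     -0.0004  0.0037]
```

```bash
python3 -m handwheel '0 0 0 0 -0.0003 0.001 0; 0 0 0 0 0 0.001 0; 0 0 0 0 0 0.001 0; 0 0 0 0 0 0.001 0; 0 0 0 0 0 0.0005 0; 0 0 0 0 0 0 0; 0 0 0 0 0 0 0; 0 0 0 0 0 0 0; 0 0 0 0 0 0 0; 0 0 0 0 0 0 0'
python3 -c "
from h import *
go([526.2,-178.0,100],93.4)
"
```

```text
time_s: 11.5
position: [526.4, -178.1, 104.8]
eef_rot: [[-0.061, 0.998, 0.002], [0.998, 0.061, -0.0], [-0.001, 0.002, -1.0]]
contact_force: [-0.5, -0.1, -1.1]
opening: 0.081
t 11.5 p [ 526.3777 -178.0772  104.8079] yaw 93.51142970221709 F [-0.4598 -0.1464 -1.131 ] op 0.08124255627084977
rotvec [0.0022 0.0005 0.0019] shift now-axes [ 0.0001 -0.0002  0.0048] target-axes [ 0.0001 -0.0002  0.0048]
```

```bash
python3 -m handwheel '0 0 0 0 0 0.001 0; 0 0 0 0 0 0.001 0; 0 0 0 0 0 0.001 0; 0 0 0 0 0 0.0005 0; 0 0 0 0 0 0 0; 0 0 0 0 0 0 0; 0 0 0 0 0 0 0; 0 0 0 0 0 0 0; 0 0 0 0 0 0 0; 0 0 0 0 0 0 0'
python3 -c "
from h import *
go([526.2,-178.0,100],93.4)
"
```

```text
time_s: 12.33
position: [526.5, -178.1, 101.0]
eef_rot: [[-0.061, 0.998, 0.002], [0.998, 0.061, -0.0], [-0.001, 0.002, -1.0]]
contact_force: [0.2, -0.0, -1.2]
opening: 0.082
t 12.3333 p [ 526.4535 -178.1042  101.0006] yaw 93.50925562245742 F [ 0.1951 -0.0233 -1.1875] op 0.08169803541870159
rotvec [0.0023 0.0006 0.0019] shift now-axes [ 0.0001 -0.0002  0.001 ] target-axes [ 0.0001 -0.0002  0.001 ]
```

No contact where the crest tops would be (TCP 106), so the teeth are entering the grooves. I'll continue gently to the seat.

```bash
python3 -m handwheel '0 0 0 0 0 0.0005 0; 0 0 0 0 0 0.0005 0; 0 0 0 0 0 0.0005 0; 0 0 0 0 0 0 0; 0 0 0 0 0 0 0; 0 0 0 0 0 0 0; 0 0 0 0 0 0 0; 0 0 0 0 0 0 0; 0 0 0 0 0 0 0; 0 0 0 0 0 0 0'
python3 -c "
from h import *
go([526.2,-178.0,100],93.4)
"
```

```text
time_s: 13.17
position: [526.6, -178.1, 100.0]
eef_rot: [[-0.061, 0.998, 0.003], [0.998, 0.061, -0.001], [-0.001, 0.003, -1.0]]
contact_force: [-0.9, 0.6, 0.8]
opening: 0.088
t 13.1667 p [ 526.6162 -178.1019  100.0473] yaw 93.51074186472219 F [-0.9494  0.5658  0.8328] op 0.08783909245140958
rotvec [0.0028 0.0008 0.0019] shift now-axes [ 0.0001 -0.0004  0.    ] target-axes [ 0.0001 -0.0004  0.    ]
```

```bash
python3 -m handwheel '0 0 0 0 0 0.0006 0; 0 0 0 0 0 0.0006 0; 0 0 0 0 0 0.0006 0; 0 0 0 0 0 0 0; 0 0 0 0 0 0 0; 0 0 0 0 0 0 0; 0 0 0 0 0 0 0; 0 0 0 0 0 0 0; 0 0 0 0 0 0 0; 0 0 0 0 0 0 0'
python3 -c "
from h import *
go([526.2,-178.0,100],93.4)
for n in('scene','wrist'):
  im=ctrl.get_image(n);cv2.imwrite('pics/%s6.png'%n,im[:,:,::-1])
im=cv2.imread('pics/scene6.png')[170:290,210:310];cv2.imwrite('pics/s6z.png',cv2.convertScaleAbs(cv2.resize(im,None,fx=5,fy=5,interpolation=cv2.INTER_CUBIC),alpha=1.6))
"
```

```text
time_s: 14.0
position: [526.6, -178.1, 99.5]
eef_rot: [[-0.061, 0.998, 0.003], [0.998, 0.061, -0.001], [-0.001, 0.003, -1.0]]
contact_force: [-0.5, -0.2, 1.8]
opening: 0.087
t 14.0 p [ 526.6348 -178.1092   99.547 ] yaw 93.51620476652204 F [-0.5103 -0.1605  1.8417] op 0.08740245587050177
rotvec [0.0031 0.0011 0.002 ] shift now-axes [ 0.0001 -0.0004 -0.0005] target-axes [ 0.0001 -0.0004 -0.0005]
```

View pics/s6z.png

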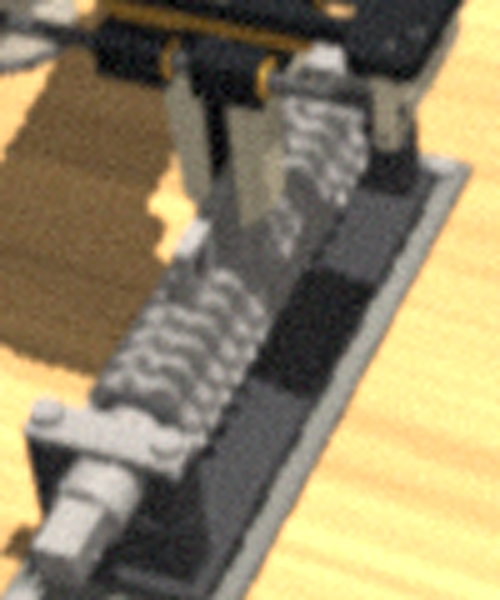

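```bash
python3 -m handwheel '0 0 0 0 0 -0.0004 0.1; 0 0 0 0 0 0 0.12; 0 0 0 0 0 0 0.16; 0 0 0 0 0 0 0.2; 0 0 0 0 0 0 0.25; 0 0 0 0 0 0 0.25; 0 0 0 0 0 0 0.25; 0 0 0 0 0 0 0.25; 0 0 0 0 0 0 0.25; 0 0 0 0 0 0 0.25'
python3 -c "
from h import *
go([526.2,-178.0,125],93.4)
im=ctrl.get_image('wrist');cv2.imwrite('pics/w7.png',im[:,:,::-1])
"
```

```text
time_s: 14.93
position: [527.8, -178.4, 99.0]
eef_rot: [[-0.061, 0.998, 0.006], [0.998, 0.061, -0.001], [-0.002, 0.006, -1.0]]
contact_force: [-0.2, 0.4, 0.8]
opening: 0.249
t 14.9333 p [ 527.82   -178.4328   99.0404] yaw 93.5110503031774 F [-0.2053  0.3726  0.8473] op 0.24934281352482088
rotvec [0.0055 0.0017 0.0019] shift now-axes [ 0.0005 -0.0014 -0.026 ] target-axes [ 0.0005 -0.0016 -0.026 ]
```

View pics/w7.png

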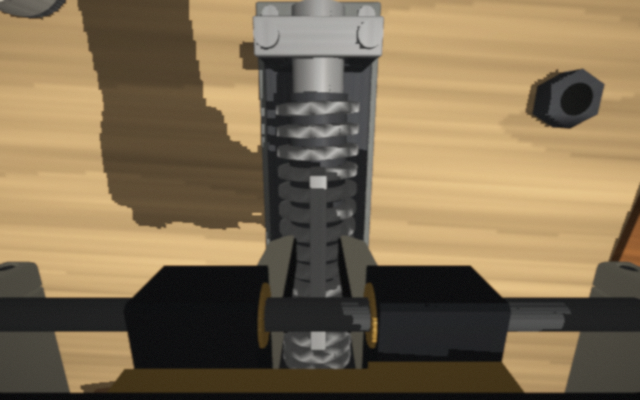

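The comb stands by itself, upright on the spindle axis: its ends are at (318,182) and (318,340). Now straight up, then close.

```bash
python3 -m handwheel '0 0 0 0 0 -0.003 0.25; 0 0 0 0 0 -0.006 0.25; 0 0 0 0 0 -0.008 0.25; 0 0 0 0 0 -0.01 0.25; 0.005 0.0015 0 0 0 -0.01 0.25; 0 0 0 0 0 -0.003 0.2; 0 0 0 0 0.004 0 0; 0 0 0 0 0.008 0 0; 0 0 0 0 0.008 0 0; 0 0 0 0 0.004 0 0'
python3 -c "
from h import *
go([529.9+27*.998,-178.0+27*.059,123],93.4)
cal=ctrl.calibration('wrist');im=ctrl.get_image('wrist');cv2.imwrite('pics/w8.png',im[:,:,::-1])
s=ctrl.state();print((back('w',[[317,177]],120,cal)-s['position'])@s['eef_rot'])
"
```

```text
time_s: 15.82
position: [553.7, -177.2, 145.4]
eef_rot: [[-0.06, 0.998, 0.004], [0.998, 0.06, -0.001], [-0.001, 0.004, -1.0]]
contact_force: [-0.5, -0.7, -0.2]
opening: 0.008
t 15.8167 p [ 553.7071 -177.2292  145.4364] yaw 93.4624375962741 F [-0.4525 -0.7139 -0.2001] op 0.008430478843100707
rotvec [0.0037 0.0015 0.0011] shift now-axes [0.0007 0.0031 0.0224] target-axes [0.0006 0.0032 0.0224]
[[ -0.5224 -38.6491  25.0767]]
```

View pics/w8.png

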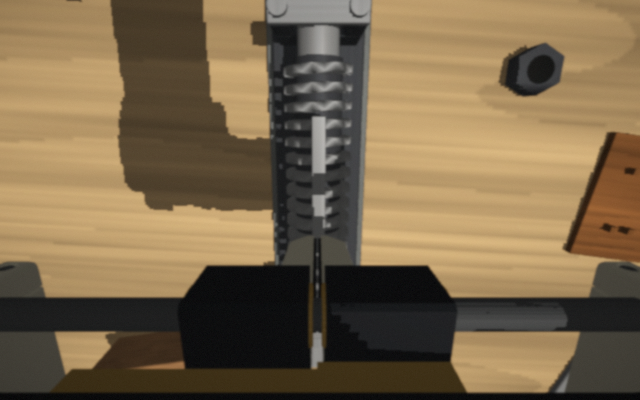

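```bash
python3 -m handwheel '0.003 0.0015 0 0.0002 0.0015 0.002 0; 0 0 0 0.0002 0.0015 0.005 0; 0 0 0 0 0 0.005 0; 0 0 0 0 0 0.004 0; 0 0 0 0 0 0.002 0; 0 0 0 0 0 0.001 0; 0 0 0 0 0 0 0; 0 0 0 0 0 0 0; 0 0 0 0 0 0 0; 0 0 0 0 0 0 0'
python3 -c "
from h import *
go([529.9+27*.998,-178.0+27*.059,120],93.4)
"
```

```text
time_s: 16.7
position: [555.8, -175.9, 121.2]
eef_rot: [[-0.061, 0.998, -0.006], [0.998, 0.061, 0.002], [0.002, -0.005, -1.0]]
contact_force: [-0.5, 0.0, 0.1]
opening: 0.004
t 16.7 p [ 555.8499 -175.8629  121.2236] yaw 93.50621780279116 F [-0.5249  0.0463  0.116 ] op 0.004147400770697506
rotvec [-0.0054 -0.0022  0.0019] shift now-axes [-0.0006  0.001   0.0012] target-axes [-0.0006  0.001   0.0012]
```

```bash
python3 -m handwheel '0 0 0 -0.0005 0 0.0007 0; 0 0 0 0 0 0.0007 0; 0 0 0 0 0 0.0007 0; 0 0 0 0 0 0.0006 0; 0 0 0 0 0 0.0006 0; 0 0 0 0 0 0.0006 0; 0 0 0 0 0 0 0; 0 0 0 0 0 0 0; 0 0 0 0 0 0 0; 0 0 0 0 0 0 0'
python3 -c "
from h import *
go([529.9+27*.998,-178.0+27*.059,120],93.4)
"
```

```text
time_s: 17.53
position: [556.3, -176.6, 119.8]
eef_rot: [[-0.061, 0.998, -0.003], [0.998, 0.061, 0.001], [0.001, -0.003, -1.0]]
contact_force: [-0.7, 0.4, 2.8]
opening: 0.008
t 17.5333 p [ 556.2573 -176.6124  119.8423] yaw 93.4939657568337 F [-0.6662  0.3687  2.8197] op 0.008038887814440097
rotvec [-0.0031 -0.0012  0.0016] shift now-axes [ 0.0002  0.0006 -0.0002] target-axes [ 0.0002  0.0006 -0.0002]
```

```bash
python3 -m handwheel '0 0 0 0 0 0.001 0; 0 0 0 0 0 0.001 0; 0 0 0 0 0 0.001 0; 0 0 0 0 0 0.001 0; 0 0 0 0 0 0.001 0; 0 0 0 0 0 0.001 0; 0 0 0 0 0 0.001 0; 0 0 0 0 0 0.001 0; 0 0 0 0 0 0.0005 0; 0 0 0 0 0 0.0005 0'
python3 -c "
from h import *
go([529.9+27*.998,-178.0+27*.059,120],93.4)
im=ctrl.get_image('wrist');cv2.imwrite('pics/w9.png',im[:,:,::-1])
"
```

```text
time_s: 18.37
position: [556.3, -176.7, 119.3]
eef_rot: [[-0.06, 0.998, -0.001], [0.998, 0.06, -0.0], [-0.0, -0.001, -1.0]]
contact_force: [-1.9, 1.0, 6.1]
opening: 0.008
t 18.3667 p [ 556.274  -176.7248  119.2584] yaw 93.45848659215262 F [-1.8901  1.038   6.0607] op 0.007769060620759148
rotvec [-0.0015  0.0003  0.001 ] shift now-axes [ 0.0003  0.0006 -0.0007] target-axes [ 0.0003  0.0006 -0.0007]
```

View pics/w9.png

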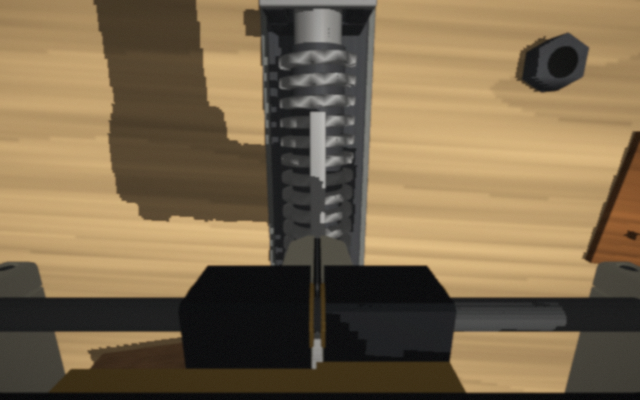

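Pressed with 6 N. The give of 0.55 mm for 3.3 N is the cushion's alone, so there is no rocking. Lift and go to the other half.

```bash
python3 -m handwheel '0 0 0 0 0 -0.002 0; 0 0 0 0 0 -0.004 0; 0 0 0 0 0 -0.006 0; 0 0 0 0 -0.005 -0.004 0; 0 0 0 0 -0.012 0 0; 0 0 0 0 -0.014 0 0; 0 0 0 0 -0.012 0 0; 0 0 0 0 -0.006 0 0; 0 0 0 0 0 0 0; 0 0 0 0 0 0 0'
python3 -c "
from h import *
go([529.9-27*.998,-178.0-27*.059,123],93.4)
im=ctrl.get_image('wrist');cv2.imwrite('pics/w10.png',im[:,:,::-1])
"
```

```text
time_s: 19.25
position: [505.8, -180.0, 136.5]
eef_rot: [[-0.061, 0.998, 0.002], [0.998, 0.061, -0.001], [-0.001, 0.002, -1.0]]
contact_force: [0.3, 0.3, 0.4]
opening: 0.004
t 19.25 p [ 505.8001 -180.024   136.4564] yaw 93.4848234562805 F [0.2976 0.2549 0.4334] op 0.004019265874151907
rotvec [0.0015 0.001  0.0015] shift now-axes [ 0.0006 -0.0028  0.0135] target-axes [ 0.0006 -0.0028  0.0135]
```

View pics/w10.png

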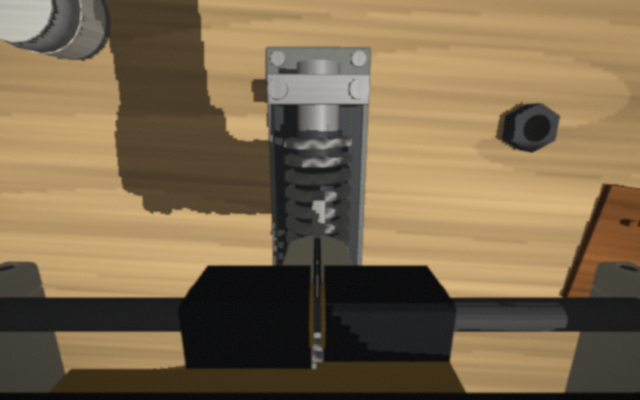

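```bash
python3 -m handwheel '0 0 0 0.0002 -0.001 0.003 0; 0 0 0 0 -0.001 0.004 0; 0 0 0 0 0 0.003 0; 0 0 0 0 0 0.002 0; 0 0 0 0 0 0.001 0; 0 0 0 0 0 0 0; 0 0 0 0 0 0.0005 0; 0 0 0 0 0 0.0005 0; 0 0 0 0 0 0.0005 0; 0 0 0 0 0 0.0005 0'
python3 -c "
from h import *
go([529.9-27*.998,-178.0-27*.059,120],93.4)
"
```

```text
time_s: 20.13
position: [506.5, -179.2, 119.7]
eef_rot: [[-0.063, 0.998, 0.003], [0.998, 0.063, -0.001], [-0.001, 0.003, -1.0]]
contact_force: [-0.5, 0.5, 3.0]
opening: 0.003
t 20.1333 p [ 506.4574 -179.2421  119.6993] yaw 93.60646488144282 F [-0.488   0.4691  3.0478] op 0.0025311982201466346
rotvec [0.0029 0.0007 0.0036] shift now-axes [-0.0001 -0.0035 -0.0003] target-axes [-0.0001 -0.0035 -0.0003]
```

```bash
python3 -m handwheel '0 0 0 0 0 0.001 0; 0 0 0 0 0 0.001 0; 0 0 0 0 0 0.001 0; 0 0 0 0 0 0.001 0; 0 0 0 0 0 0.001 0; 0 0 0 0 0 0.001 0; 0 0 0 0 0 0.001 0; 0 0 0 0 0 0.0005 0; 0 0 0 0 0 0.0005 0; 0 0 0 0 0 0.0005 0'
python3 -c "
from h import *
go([529.9-27*.998,-178.0-27*.059,120],93.4)
"
```

```text
time_s: 20.97
position: [506.5, -179.3, 119.6]
eef_rot: [[-0.062, 0.998, 0.006], [0.998, 0.062, -0.003], [-0.003, 0.006, -1.0]]
contact_force: [-1.5, 0.0, 4.4]
opening: 0.004
t 20.9667 p [ 506.4849 -179.2648  119.5822] yaw 93.57330936087986 F [-1.526   0.0467  4.3906] op 0.004016574693209395
rotvec [0.0063 0.0029 0.003 ] shift now-axes [-0.0001 -0.0035 -0.0004] target-axes [-0.0001 -0.0035 -0.0004]
```

```bash
python3 -m handwheel '0 0 0 0 0 -0.002 0; 0 0 0 0 0 -0.004 0; 0 0 0 0 0 -0.008 0; 0 0 0 0 0 -0.015 0; 0 0 0 0 0 -0.02 0; 0 0 0 0.02 0 -0.02 0; 0 0 0 0.03 0 -0.02 0; 0 0 0 0.03 0 -0.01 0; 0 0 0 0.01 0 0 0; 0 0 0 0 0 0 0'
python3 -c "
from h import *
go([529.9,-178,200],93.4)
for n in('scene','wrist'):
  im=ctrl.get_image(n);cv2.imwrite('pics/%s11.png'%n,im[:,:,::-1])
im=cv2.imread('pics/scene11.png')[170:290,200:310];cv2.imwrite('pics/s11z.png',cv2.convertScaleAbs(cv2.resize(im,None,fx=5,fy=5,interpolation=cv2.INTER_CUBIC),alpha=1.6))
"
```

```text
time_s: 21.8
position: [501.3, -88.8, 224.1]
eef_rot: [[-0.056, 0.998, 0.009], [0.998, 0.056, -0.003], [-0.004, 0.009, -1.0]]
contact_force: [0.2, -0.6, -0.1]
opening: 0.005
t 21.8 p [501.3122 -88.7979 224.0648] yaw 93.22580685039578 F [ 0.2299 -0.5504 -0.1316] op 0.0048096926434343075
rotvec [ 0.0093  0.0036 -0.003 ] shift now-axes [-0.0906  0.0233  0.0246] target-axes [-0.0907  0.0232  0.0241]
```

View pics/s11z.png

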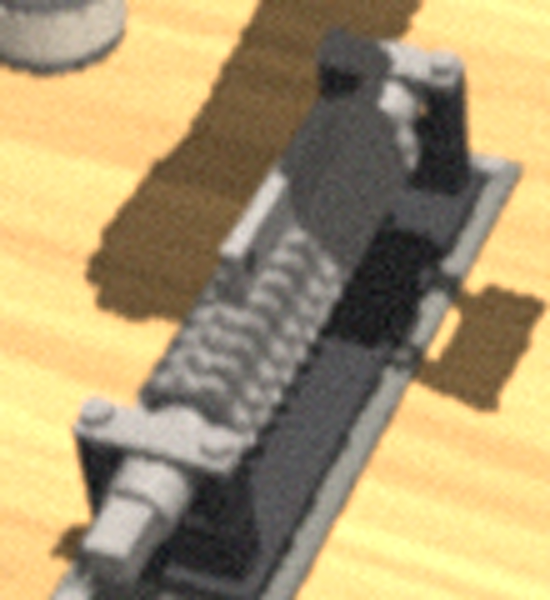

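View pics/wrist11.png

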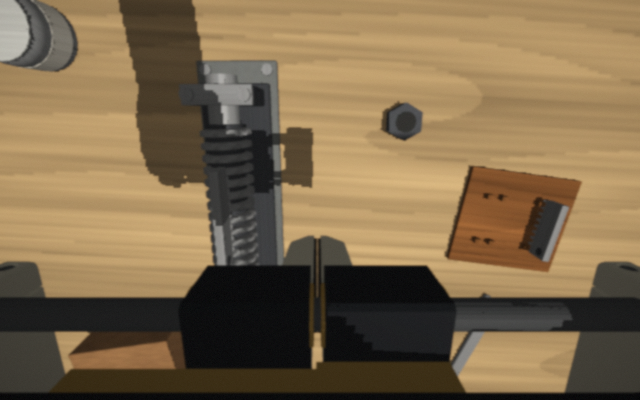

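```bash
python3 -c "
from h import *
print(back('scene',[[200+237/5,170+240/5]],120), 'expected end', [527.5+48*.998,-178.1+48*.06])
im=ctrl.get_image('top');o=cv2.resize(im[140:250,330:400,::-1],None,fx=5,fy=5,interpolation=cv2.INTER_CUBIC);cv2.imwrite('pics/t12.png',cv2.convertScaleAbs(o,alpha=1.3))
print((proj('top',[[527.5+48*.998,-178.1+48*.06,120],[527.5-48*.998,-178.1-48*.06,120]])-[330,140])*5)
for n in('top','wrist'):
  print([(round(m['p'],2),m['at']) for m in ctrl.masks_of(n,'comb')[:2]])
print(ctrl.state()['contact_force'],ctrl.state()['time_s'])
"
```

```text
[[ 569.021  -174.7377  120.    ]] expected end [575.404, -175.22]
[[157.412  163.3131]
 [176.043  344.6294]]
[]
[(0.63, [221.4, 213.4])]
[-0.5556  0.475   0.0602] 22.05
```

View pics/t12.png

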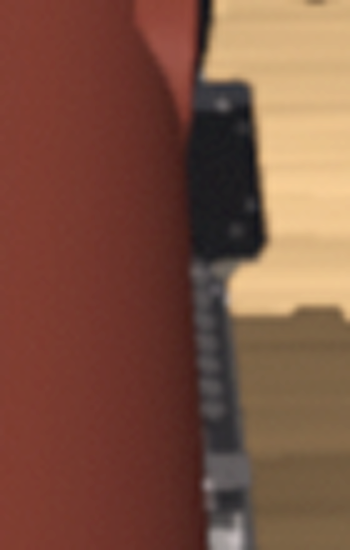

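```bash
python3 -c "
from rig import ctrl
print(ctrl.close_job())"
```

```text
the job is handed in; nothing more can be done
None
```

The coarse comb is seated in the thread about midway along the spindle. It has been let go and pressed on both halves. I handed the job in at about 22 s; no verdict is reported.

- **Finding the grooves:** the wrist camera showed where the crests were, so I lined the teeth up before lowering. They met nothing at crest height, so I never had to search by touch. The first contact came at full depth.
- **Seating:** I pressed it home with about 3 N. After I let go it stood by itself, upright and in line with the spindle.
- **Pressing:** I pressed the square-drive half first with about 6 N, then the other half with about 4.4 N. Under about 3 N the top edge stood 119.8 mm up at the first end and 119.7 mm at the other, against 120 mm for fully home, so it sits flat. The largest force I read on the thread was about 6 N.
- **Last look:** the final pictures show the comb upright on the axis. The nut, tin and fine comb appear where they were, and the robot is clear.

**Checks that failed or disagreed:**
- In the last scene picture, the comb's end came out about 6 mm nearer the robot along the spindle than I expected (569 mm against 575 mm). The pixel was picked by eye. Even if that figure is right, the comb is about 9 mm from midway, inside the 14 mm limit.
- My two measurements of the midway point differ by about 2 mm.
- In the last top picture the arm hid the comb, so that view confirmed nothing.

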